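Open the child-resistant solvent bottle and park its cap

ROBOT

A 6-joint arm with a two-finger parallel gripper is mounted at the origin on a cart in front of the work surface, level with it; the furniture and walls round the work are solid. World frame = base frame: x ahead of the robot, y to its left, z up, the work surface at z = 0. Lengths are in mm, angles in rad, forces in N, time in s.
With the tool pointing down it reaches from about 350 to 875 mm from the base axis. Payload 4.2 kg.
Tool frame: the origin (TCP) lies at the very end of the fingers, on their centre line; the grasp point (between the pads) lies 19 mm behind it (arm.grasp_offset is the distance from the TCP to the grasp point, in mm); z points along the fingers, y is the direction in which the jaws open and shut (so a half turn about z gives the same grasp; the last joint's range is limited). The gripper opens to 85 mm and grips with 20 to 120 N. Pads are 22 mm wide; open, the fingers measure 114 mm over their backs; the gripper's body (76 mm by 85 mm) begins 54 mm behind the grasp point. The pads swing forward as they close: fully open they stand 13 mm farther back than shut.
Start: joints at [1.529, 0.385, 0.008, 0, -1.194, -0.259], TCP at [185.145, 596.926, 231.312] pointing down, gripper open.
Joint ranges: [-3.14, 3.14], [-1.21, 2.06], [-1.07, 1.41], [-3.16, 2.05], [-2.99, -0.16], [-3.1, 3.1]. Speed limits (rad/s): [2.79, 2.79, 3.14, 3.14, 3.14, 3.14].

INTERFACE

Orientations are given as a unit quaternion [x, y, z, w].
In Python, from bench import arm gives the robot as it stands.
- The arm moves only by the tool arm_command, never from a script. Its argument "commands" is one flat list of numbers, 4 for each row, row after row: the shift along the tool's x, y, z in m, then the turn about the tool's z in degrees. In form: [tx, ty, tz, roll, tx, ty, tz, roll, ...]. A call has exactly 5 rows; each row shifts and turns the pose as measured when the row begins, along the tool's axes as they then stand; what a row does not reach is not made up. A row lasts 1/10 s, in which the tool goes at most 50 mm and 8.59 degrees, less where a joint would pass 70% of its speed; a pose out of reach is approached as far as the arm can. A call with a gripper value outside its range is refused whole. "jaw" is the opening, from 0 (shut) to 1 (fully open), set as the call begins (left out, the last holds). The fingers move at their own pace and stop on an object; the grip force is fixed at half the most. Time passes only in rows, so rows that do not move let the fingers close, or fill a call up. It gives the time, the measured TCP pose, the force and the opening at its end, in the units of the state.
- arm.read_state(): the state, without advancing time (a new reading comes with each control period).
- arm.get_image(name): name is "scene" or "top" or "wrist"; returns the picture (420x560x3 uint8, red, green, blue); there is no depth.
- arm.camera_info(name): a dict with "camera_matrix" (3x3 intrinsics, pixels), "k1" (the pictures are not rectified: a ray, as slopes to the right and down, at radius r is drawn at 1 + k1 r^2 times it, then the intrinsics apply), "world_from_camera" (4x4, takes a point from camera to world coordinates). Camera axes: x right, y down, z forward; pixel columns grow to the right and rows downward; lengths in mm; the calibration is good to about 2 mm. A picture is of the moment at which its call begins: read the wrist's pose just before it. camera_info takes no time and is no camera call; for the wrist camera it gives the pose at the moment of the call.
- arm.job_done(): hands the job in, once; it reports no verdict.
Trained networks look in the newest picture that a camera, given by its name, has taken for a name from the list of things; names that differ only in an ending like _2 or _b are one class to them, and where a whole thing is asked for, a point or a joint stands for the part that bears it (a point fixed in the world has none). Each returns a list of dicts, best first, with "confidence" (0 to 1); they miss things now and then, are a little off and sometimes report something else, mostly with a low value. They report only what shows in the picture. A call takes as long as a camera call. They do not tell look-alikes from the thing itself.
- arm.regions_of(camera, target): "mask" (420x560 bool, what is visible of it).
- arm.place_of(camera, target): "centre" ([x, y, z] in mm, in the coordinates of the camera as it stood for that picture, good to about 4 mm: a listed point, or the origin of a listed thing).
The state is a dict: "clock": time; "joints": joint angles; "joint_vel": joint speeds; "joint_efforts": joint torques, N m; "position": TCP position; "ee_rot": TCP orientation; "contact_force": force on the tool from outside, world axes, zero at the start; "wrist_torque": the same for the moment, N m; "gripper_width": finger opening in mm.
Only numpy, scipy, OpenCV 4.12 (cv2) and the standard library are available. Lean on these libraries where they do the work, as an engineer would, in place of code of your own. Each camera call takes 0.05 s, during which the arm holds its last target.

TASK

Open the white square bottle that stands in the bench nest: its black cap is child-resistant, so press it down until its teeth catch and, while it is pressed, unscrew it anticlockwise until it comes free; the bottle is thin-walled, so press firmly but never with more than 22 N. Lift the cap off and set it down gently, right way up and flat, in the shallow steel tray, so that its liner stays off the bench. The bottle must stay seated upright in the nest, and the other things on the bench stay where they are.

Things in the scene. Friction and masses are not known exactly. Their poses are not given: they have to be found in the camera images.
- nest: Flanged steel pocket screwed to the bench, 126 x 100 mm flange, that keeps the square bottle from turning. Pocket 72 mm square inside, walls 3 mm thick and up to 50 mm high. Origin: centre of its underside on the bench; z up; the pocket's sides run along its x and y. The pocket floor is 6 mm up.
- bottle: White plastic bottle, loose in the nest with 1 mm of play on each side, 0.55 kg. Body 70 x 70 mm and 112 mm high, sloping shoulder to 123 mm, round neck 28 mm across with its mouth at 150 mm. Origin: centre of its underside (6 mm over the bench while seated); z along the neck. The neck carries three locking ridges 120 degrees apart.
- mouth (a point): Centre of the bottle's mouth, on the neck's axis, 150 mm over the bottle's underside. Anticlockwise from above (yaw growing), the inner cap is free after 30 degrees of its own turn and meets a stop at 93; anywhere between it lifts straight off. 75 to 85 degrees of pressed turning from first pressing always free it.
- cap: Cap, 70 g, 46 mm across, 32.5 mm high: a black ribbed shell, which one grips, over a white inner cap whose three lugs lock under ridges on the neck. This entry is the inner cap: origin at the centre of the underside, z up, 134 mm over the bottle's underside when closed; yaw as the bottle's when locked. Pulling on a locked cap drags the bottle up.
- cap_top (a point): Centre of the flat top of the black shell, 32.5 mm over the cap's underside until pressed. The shell turns freely on the inner cap with light clicks (0.02 Nm); a spring holds it up: 5 N to start it down, 11 N after 2 mm, 18 N at its end, 4.5 mm; above 10 N the liner gives 1 mm more, then all is hard. Unpressed, it can be turned back without moving the inner cap. Closing fingers may already push on it.
- cap_teeth (a point): Point inside the cap on its axis, 25 mm over its underside: 2 mm down, the shell's drive teeth reach the inner cap's twelve teeth (30 degrees apart, at a random angle). If they meet tip on tip the shell stays high until turned a little (at most 30 degrees) and they drop in. Pressed with 14 to 18 N and turned, they drive the inner cap, which takes about 0.15 Nm.
- tray: Shallow rectangular steel tray, fixed to the bench where it lies, 130 mm (its x) by 110 mm (its y), rim 10 mm high, walls and floor 2.5 mm thick. Origin: centre of its underside; z up. Inside 125 x 105 mm, empty.
- flat_bottle: Bystander: small milky square bottle with a small black cap, 56 x 56 x 115 mm, standing on the bare bench. Origin: centre of its underside.
There are look-alikes about, which are no part of the job. Of the things that look like the tray, the larger one is meant.

How it is judged (in metres and radians):
On the way, in this order (a step that is already met when the one before it is completed fails the run):
1. the cap is unlocked on the neck: the inner cap has been driven round by at least 25 degrees (angle between the x axis of cap and the x axis of bottle, either way round above 0.44 rad and z of cap in the frame of bottle below 0.142 m), for 0.1 s.
2. the cap is lifted clear of the mouth while the bottle stays in the nest (z of cap in the frame of bottle above 0.156 m and z of bottle in the frame of nest below 0.02 m), for 0.1 s.
At the end, for the whole second after the job is handed in: The cap stands right way up and flat on the floor of the tray (underside within 4 mm of the floor, tilt under 0.08 rad), at rest; the bottle stands upright (under 0.06 rad) and fully down in the nest (within 6 mm) (z of cap in the frame of tray between -0.002 and 0.006 m and x of cap in the frame of tray between -0.045 and 0.045 m and y of cap in the frame of tray between -0.035 and 0.035 m and angle between the z axis of cap and the z axis of tray, either way round below 0.08 rad and angle between cap's own z axis and vertical below 0.2 rad and linear speed of cap below 0.02 m/s and z of bottle in the frame of nest below 0.012 m and angle between bottle's own z axis and vertical below 0.06 rad and horizontal distance between bottle and nest below 0.008 m); the robot touches nothing.
It fails at once if the thin-walled bottle is pressed too hard: more than 22 N on the cap, which with the weight of bottle and cap (6 to 7 N) and a small allowance is 30 N between bottle and nest (contact force between bottle and nest above 30 N).
It fails at once if the bottle is pulled out of the nest by 20 mm or tipped by more than 0.2 rad (z of bottle in the frame of nest above 0.026 m or angle between bottle's own z axis and vertical above 0.2 rad).
It fails at once if the cap, off the bottle, is let go while more than 15 mm above the tray's floor (horizontal distance between cap and bottle above 0.03 m and z of cap in the frame of tray above 0.0175 m and contact force between the fingers and cap below 0.05 N).
It fails at once if the small square bottle standing by is moved by more than 30 mm (distance of flat_bottle from where it was at the start of the episode above 0.03 m).
It also fails if it takes over 58 s, if anything falls off the work surface, if the arm or the gripper's body presses on something with over 40 N, if the wrist force passes 120 N, or if a joint passes its speed limit or range.

## Working session

There is one attempt and no reset: what is moved stays moved. The work goes in short steps, Python scripts to look and compute and a tool call to move; the robot and the scene stay as the last step left them, time stands still between calls to the robot, and variables do not carry over. Pictures are saved under pics/ and viewed, and the job is handed in when it is done.

Besides the shell and the picture viewer there is one more tool, called after "Request:" as name(argument=value, ...) on one line, values as JSON. arm_command: Moves the arm, as the interface text tells. Its arguments: {"type":"object","properties":{"commands":{"type":"array"},"jaw":{"type":"number"}},"required":["commands"]}

```bash
mkdir -p pics; ls; python3 - <<'E'
from bench import arm
import cv2,numpy as np
s=arm.read_state(); print(s)
for c in ["scene","top"]:
    im=arm.get_image(c); cv2.imwrite(f"pics/{c}0.png",im[:,:,::-1])
    print(c,arm.camera_info(c))
    for t in ["cap_top","cap","mouth","tray","nest","bottle","flat_bottle"]:
        try:
            ci=arm.camera_info(c);T=np.array(ci["world_from_camera"])
            for r in arm.place_of(c,t):
                p=T@np.append(r["centre"],1); print(c,t,round(r["confidence"],2),p[:3].round(0))
        except Exception as e: print(t,e)
print(arm.read_state()["clock"])
E
```

```text
pics
{'clock': 0.0, 'joints': array([ 1.52859709e+00,  3.85567002e-01,  6.64164420e-03, -5.05800824e-04,
       -1.19398492e+00, -2.58605928e-01]), 'joint_vel': array([ 6.14901005e-05,  8.70203789e-04, -1.19714798e-03,  7.82195529e-04,
       -8.22030480e-04, -2.00208268e-05]), 'joint_efforts': array([-2.10558346e-04, -3.92282939e+01,  1.88401669e+01,  4.18632299e+00,
       -4.51522123e-03, -1.06094323e-06]), 'position': array([184.98466454, 596.39666661, 230.22044874]), 'ee_rot': array([ 9.88696272e-01, -1.49928344e-01, -1.19539246e-04,  1.07617775e-03]), 'contact_force': array([-0.10276706,  0.17740522,  0.32333368]), 'wrist_torque': array([ 0.0451326 , -0.02257376,  0.01752873]), 'gripper_width': 85.07679435867873}
scene {'camera_matrix': array([[397.79990788,   0.        , 275.97005439],
       [  0.        , 397.79990788, 209.74789088],
       [  0.        ,   0.        ,   1.        ]]), 'k1': -0.11412944819043845, 'world_from_camera': array([[ 4.93477235e-01, -6.71114402e-01,  5.53250104e-01,
        -1.01016954e+02],
       [-8.69748362e-01, -3.83870684e-01,  3.10130755e-01,
[... 717 characters left out ...]
26, 'world_from_camera': array([[ 9.70262415e-02, -9.72016608e-01,  2.13938359e-01,
         2.46457760e+02],
       [-9.95281482e-01, -9.45800453e-02,  2.16653366e-02,
        -2.78587074e+02],
       [-8.24767358e-04, -2.15030993e-01, -9.76606877e-01,
         1.42715658e+03],
       [ 0.00000000e+00,  0.00000000e+00,  0.00000000e+00,
         1.00000000e+00]])}
top cap_top 0.6 [447. 133. 173.]
top cap 0.36 [ 451. -311.    1.]
top cap 0.22 [446. 134. 175.]
top mouth 0.61 [453. 135. 156.]
top tray 0.79 [ 431. -713.   -1.]
top tray 0.63 [ 451. -312.   -0.]
top tray 0.4 [453. 136. 156.]
top nest 0.8 [448. 135.  -4.]
top bottle 0.93 [448. 135.   6.]
top flat_bottle 0.66 [ 583. -511.    3.]
0.8
```

View pics/scene0.png

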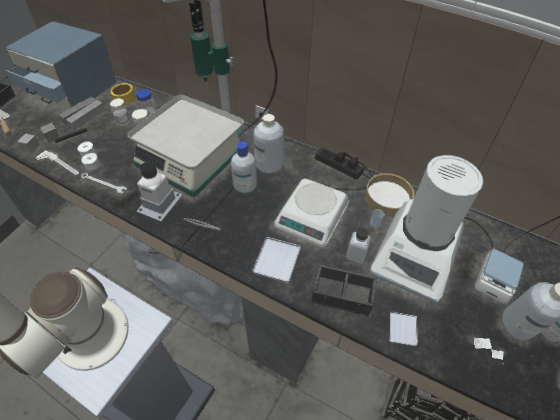

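View pics/top0.png

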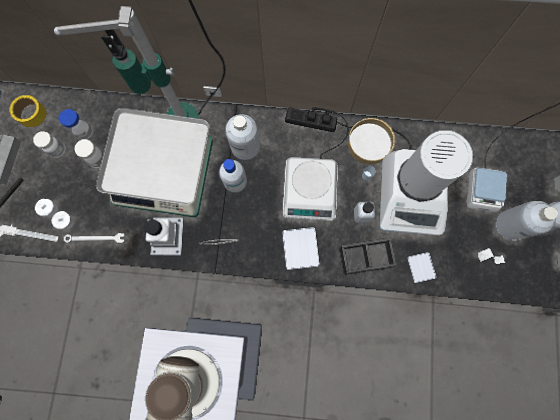

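```bash
python3 - <<'E'
import cv2,numpy as np
a=cv2.imread("pics/top0.png");b=cv2.imread("pics/scene0.png")
x=cv2.resize(a[215:290,275:440],(792,360),interpolation=cv2.INTER_CUBIC)
y=np.hstack([cv2.resize(b[150:225,130:190],(192,240),interpolation=3),cv2.resize(a[210:265,130:240],(400,200),interpolation=3)[:200].copy() if 0 else cv2.resize(a[210:260,130:200],(336,240),interpolation=3),cv2.resize(b[230:290,245:311],(264,240),interpolation=3)])
cv2.imwrite("pics/crop0.png",np.vstack([x,y[:, :792]]))
E
```

```text
(no output)
```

View pics/crop0.png

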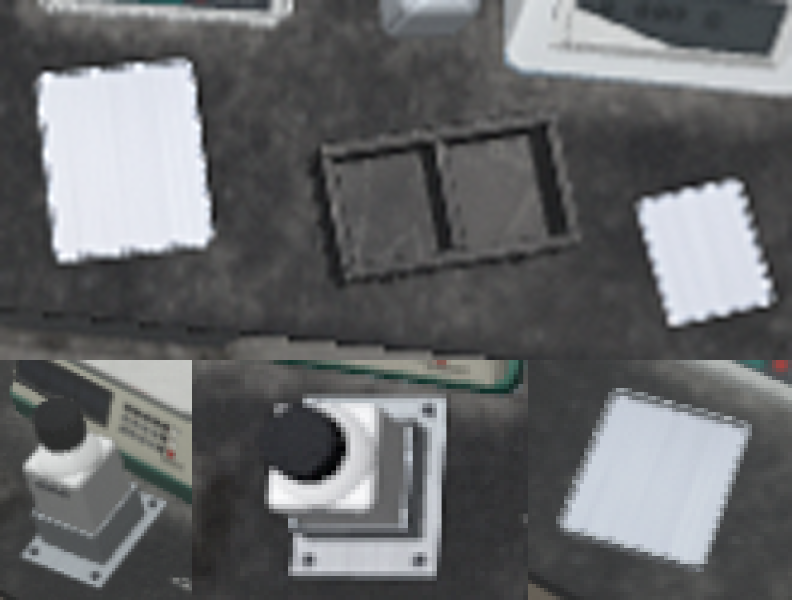

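Candidates for the tray, in the top picture: the white tray at (300,247) is about 117 x 130 mm, the one at (422,266) about 85 x 100 mm, and the divided dark box is at (368,256). The first is the larger tray and fits the 130 x 110 mm given, and the crop confirms it. The bottle with the black cap stands in the flanged nest at (158,232). I'll move above it.

Request:
arm_command(commands=[0.02,0.02,0,0,0.026,0.0245,0,0,0.026,0.0245,0,0,0.026,0.0245,0,0,0.026,0.0245,0,0], jaw=1)

```text
clock: 1.3
position: [269.3, 446.4, 230.0]
ee_rot: [0.989, -0.147, 0.0, -0.0]
contact_force: [0.8, 0.7, -0.6]
gripper_width: 85.2
```

Request:
arm_command(commands=[0.026,0.0245,0,0,0.026,0.0245,0,0,0.026,0.0245,0,0,0.026,0.0245,0,0,0.026,0.0245,0,0])

```text
clock: 1.8
position: [360.8, 284.9, 231.3]
ee_rot: [0.989, -0.146, 0.001, -0.002]
contact_force: [0.5, 0.7, 0.4]
gripper_width: 85.4
```

Request:
arm_command(commands=[0.026,0.0245,0,0,0.026,0.0245,0,0,0.026,0.0245,0,0,0.026,0.0245,0,0,0.02,0.02,0,0])

```text
clock: 2.3
position: [448.5, 129.1, 232.8]
ee_rot: [0.989, -0.145, 0.003, -0.004]
contact_force: [0.3, 0.5, -0.5]
gripper_width: 85.0
```

Request:
arm_command(commands=[0,0,0,8.5,0,0,0,8.5,0,0,0,8.5,0,0,0,8.5,0,0,0,8.5], jaw=0.75)

```text
clock: 2.8
position: [450.2, 124.8, 233.5]
ee_rot: [0.866, -0.5, 0.002, -0.005]
contact_force: [0.5, -0.3, -0.1]
gripper_width: 63.9
```

Request:
arm_command(commands=[0,0,0,8.5,0,0,0,8.5,0,0,0,8.5,0,0,0,8.5,0,0,0,8.5])

```text
clock: 3.3
position: [450.2, 124.6, 234.4]
ee_rot: [-0.623, 0.782, 0.0, 0.006]
contact_force: [-0.9, 0.4, -1.0]
gripper_width: 63.9
```

Request:
arm_command(commands=[0,0,0,8.5,0,0,0,8.5,0,0,0,8.5,0,0,0,0,0,0,0,0])

```text
clock: 3.8
position: [450.2, 124.6, 235.3]
ee_rot: [-0.434, 0.901, 0.002, 0.007]
contact_force: [-0.2, -0.7, -0.4]
gripper_width: 63.6
```

```bash
cat > h.py <<'E'
from bench import arm
import cv2,numpy as np
def proj(c,P,ci=None):
    ci=ci or arm.camera_info(c);T=np.linalg.inv(ci["world_from_camera"])
    q=(T@np.append(P,1))[:3];u=q[:2]/q[2];u=u*(1+ci["k1"]*(u@u))
    K=ci["camera_matrix"];return K[:2,:2]@u+K[:2,2]
def unproj(c,px,z,ci=None):
    ci=ci or arm.camera_info(c);T=np.array(ci["world_from_camera"]);K=np.array(ci["camera_matrix"])
    d=(np.array(px,float)-K[:2,2])/[K[0,0],K[1,1]];u=d.copy()
    for _ in range(30):u=d/(1+ci["k1"]*(u@u))
    r=T[:3,:3]@np.append(u,1);o=T[:3,3];return o+r*(z-o[2])/r[2]
E
python3 - <<'E'
from h import *
s=arm.read_state(); print({k:s[k].round(3) if hasattr(s[k],'round') else s[k] for k in s})
ci=arm.camera_info("wrist"); im=arm.get_image("wrist"); cv2.imwrite("pics/w1.png",im[:,:,::-1])
T=np.array(ci["world_from_camera"]);print(T.round(2))
for t in ["cap_top","cap","mouth","bottle","nest"]:
    for r in arm.place_of("wrist",t): print(t,round(r["confidence"],2),(T@np.append(r["centre"],1))[:3].round(1))
for r in arm.regions_of("wrist","cap_top"):
    m=r["mask"]; ys,xs=np.where(m); (cx,cy),(a,b),th=cv2.fitEllipse(cv2.convexHull(np.c_[xs,ys].astype(np.int32)))
    print(r["confidence"],m.sum(),cx,cy,a,b,unproj("wrist",(cx,cy),172.5,ci),unproj("wrist",(cx,cy),156,ci))
E
```

```text
{'clock': 3.8, 'joints': array([ 6.180e-01,  1.030e-01, -3.630e-01, -1.000e-03, -1.091e+00,
       -1.290e+00]), 'joint_vel': array([-0.   , -0.001, -0.   ,  0.   , -0.001, -0.003]), 'joint_efforts': array([-1.0000e-03, -2.3715e+01,  1.8151e+01,  4.0250e+00,  2.8000e-02,
       -5.0000e-02]), 'position': array([450.226, 124.582, 235.318]), 'ee_rot': array([-0.434,  0.901,  0.002,  0.007]), 'contact_force': array([-0.156, -0.694, -0.36 ]), 'wrist_torque': array([-0.077, -0.076,  0.048]), 'gripper_width': 63.625961443353944}
[[-7.8000e-01  5.9000e-01  2.1000e-01  3.9584e+02]
 [ 6.2000e-01  7.4000e-01  2.6000e-01  5.7830e+01]
 [-0.0000e+00  3.4000e-01 -9.4000e-01  3.7712e+02]
 [ 0.0000e+00  0.0000e+00  0.0000e+00  1.0000e+00]]
cap_top 0.9 [446.9 133.2 170.7]
cap 0.88 [446.9 136.8 137.4]
bottle 0.6 [449.8 134.7   8.1]
0.91 3172 287.8709411621094 227.5686798095703 60.251949310302734 66.98445129394531 [445.54832457 130.09619618 172.5       ] [449.55687844 135.92338793 156.        ]
```

```bash
python3 - <<'E'
from h import *
im=cv2.imread("pics/w1.png"); ci=arm.camera_info("wrist")
big=cv2.resize(im[170:290,220:380],None,fx=5,fy=5,interpolation=3)
for (x,y,col) in [(447,133,(0,0,255)),(450,134,(0,255,0))]:
    for z,R in [(172.5,23),(141,23)]:
        pts=np.array([(proj("wrist",[x+R*np.cos(a),y+R*np.sin(a),z],ci)-[220,170]+.5)*5 for a in np.linspace(0,6.3,60)])
        cv2.polylines(big,[pts.astype(np.int32)],False,col,1)
cv2.imwrite("pics/w1c.png",big)
E
```

```text
(no output)
```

View pics/w1.png

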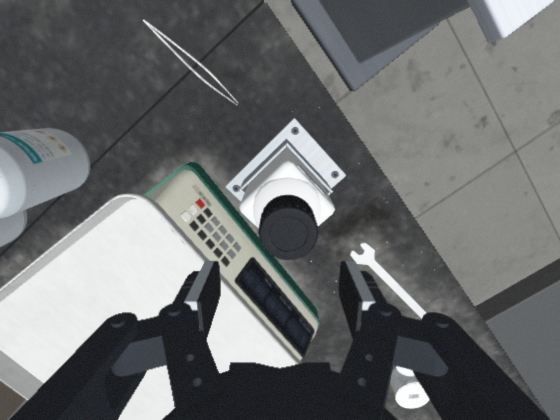

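View pics/w1c.png

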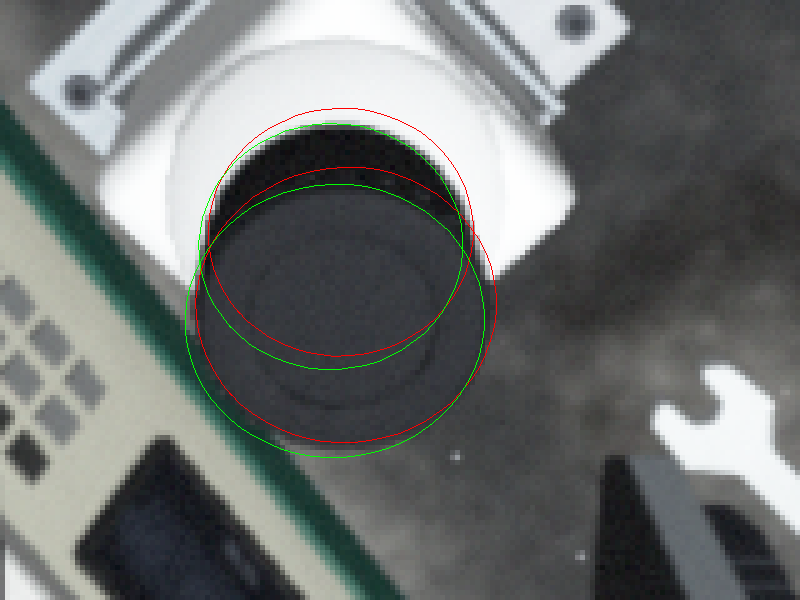

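```bash
python3 - <<'E'
from h import *
from scipy.optimize import least_squares
ci=arm.camera_info("wrist"); 
# red button: wrist (200,203); find in top
t=cv2.imread("pics/top0.png"); cv2.imwrite("pics/tb.png",cv2.resize(t[180:225,90:220],None,fx=6,fy=6,interpolation=3))
s=cv2.imread("pics/scene0.png"); cv2.imwrite("pics/sb.png",cv2.resize(s[90:220,120:250],None,fx=4.5,fy=4.5,interpolation=3))
for z in (0,30,60,90,120): print(z,unproj("wrist",(200,203),z,ci).round(),proj("top",unproj("wrist",(200,203),z,ci)).round(1), "green edge(255,260)",unproj("wrist",(252,240),z,ci).round())
E
```

```text
0 [559.  87.   0.] [185.5 205.6] green edge(255,260) [539. 174.   0.]
30 [546.  85.  30.] [183.6 207.3] green edge(255,260) [528. 165.  30.]
60 [533.  83.  60.] [181.7 209.1] green edge(255,260) [517. 156.  60.]
90 [520.  80.  90.] [179.6 211. ] green edge(255,260) [505. 146.  90.]
120 [507.  78. 120.] [177.4 212.9] green edge(255,260) [494. 137. 120.]
```

View pics/tb.png

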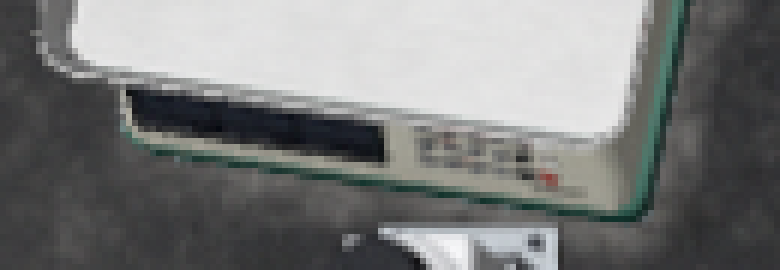

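View pics/sb.png

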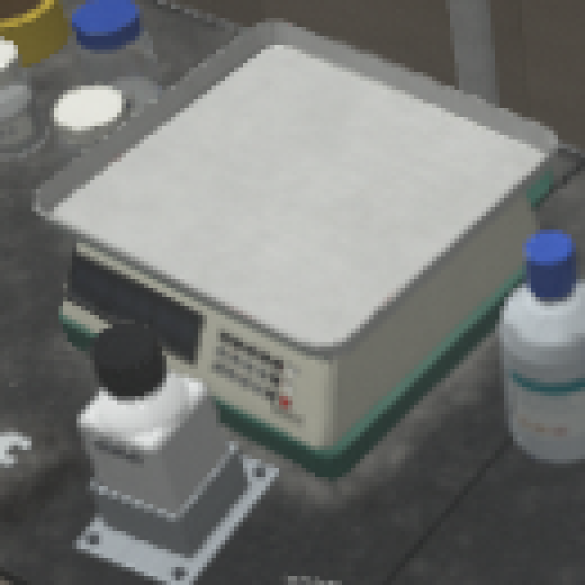

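```bash
python3 - <<'E'
from h import *
ci=arm.camera_info("wrist")
# pan front edge in top ~ (150,199.5); corner near right: top (90+615/6,180+140/6), scene (120+325/4.5, 90+350/4.5)
for z in (80,100,120,140,160):
    P=unproj("top",(90+600/6,180+145/6),z); print(z,P.round(),proj("scene",P).round(1),"scene obs",(120+325/4.5,90+352/4.5), "front edge mid",unproj("top",(150,198),z).round())
E
```

```text
80 [547.  53.  80.] [192.7 176.3] scene obs (192.22222222222223, 168.22222222222223) front edge mid [555. 184.  80.]
100 [543.  48. 100.] [192.2 173.4] scene obs (192.22222222222223, 168.22222222222223) front edge mid [550. 177. 100.]
120 [538.  43. 120.] [191.6 170.3] scene obs (192.22222222222223, 168.22222222222223) front edge mid [546. 170. 120.]
140 [534.  38. 140.] [190.9 167.2] scene obs (192.22222222222223, 168.22222222222223) front edge mid [541. 163. 140.]
160 [529.  34. 160.] [190.3 164. ] scene obs (192.22222222222223, 168.22222222222223) front edge mid [537. 156. 160.]
```

The wrist picture shows the black cap top centred near (288,232), with the pan of the balance beside it starting about 40 mm beyond where the fingers reach. I'll align, then descend.

Request:
arm_command(commands=[-0.005,0.0065,0,0,0,0,0.01,0,0,0,0.01,0,0,0,0.01,0,0,0,0,0], jaw=0.7)

```text
clock: 4.65
position: [447.8, 133.5, 201.9]
ee_rot: [-0.434, 0.901, 0.002, 0.006]
contact_force: [0.3, -0.8, -1.0]
gripper_width: 59.6
```

```bash
python3 - <<'E'
from h import *
s=arm.read_state();print(s["position"],s["ee_rot"],s["gripper_width"])
ci=arm.camera_info("wrist"); im=arm.get_image("wrist")[:,:,::-1].copy(); T=np.array(ci["world_from_camera"])
for r in arm.place_of("wrist","cap_top"): print(round(r["confidence"],2),(T@np.append(r["centre"],1))[:3].round(1))
big=cv2.resize(im[180:420,140:440],None,fx=2.6,fy=2.6,interpolation=3)
for (x,y,col) in [(447,133,(0,0,255)),(449,133.5,(0,255,0))]:
    for z,R in [(172.5,23)]:
        pts=np.array([(proj("wrist",[x+R*np.cos(a),y+R*np.sin(a),z],ci)-[140,180]+.5)*2.6 for a in np.linspace(0,6.3,60)])
        cv2.polylines(big,[pts.astype(np.int32)],False,col,1)
cv2.imwrite("pics/w2c.png",big); print(proj("wrist",s["position"],ci))
E
```

```text
[447.78084702 133.53705493 201.8858149 ] [-0.43357722  0.901095    0.00186391  0.00592572] 59.560614468037706
0.8 [451.2 134.  170.8]
[278.0795368  269.48600288]
```

View pics/w2c.png

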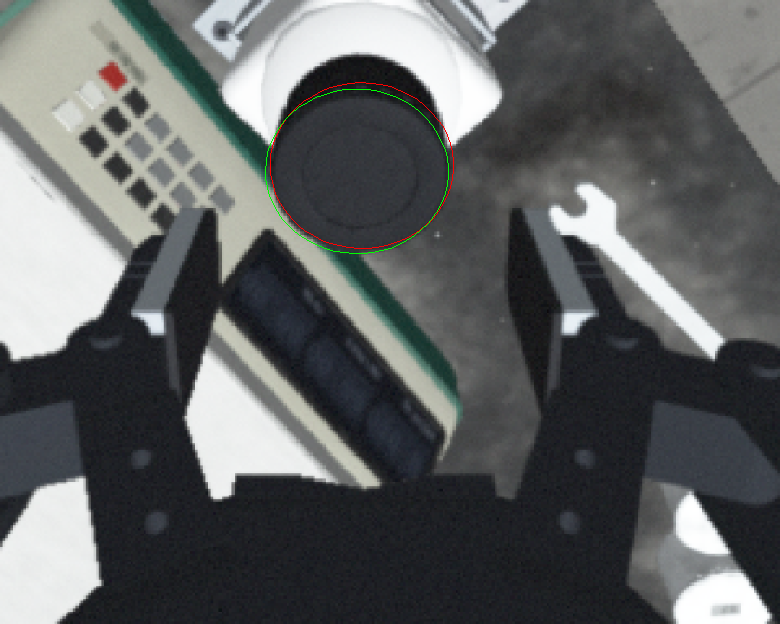

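Request:
arm_command(commands=[0,-0.0005,0.01,0,0,0,0.01,0,0,0,0.01,0,0,0,0.01,0,0,0,0.005,0])

```text
clock: 5.25
position: [450.5, 134.2, 155.6]
ee_rot: [-0.434, 0.901, 0.002, 0.009]
contact_force: [0.3, 0.5, -0.4]
gripper_width: 59.8
```

Request:
arm_command(commands=[0,0,0.005,0,0,0,0.004,0,0,0,0.002,0,0,0,0,0,0,0,0,0])

```text
clock: 5.75
position: [450.6, 134.3, 142.9]
ee_rot: [-0.434, 0.901, 0.002, 0.008]
contact_force: [0.1, 0.9, -1.2]
gripper_width: 59.8
```

```bash
python3 - <<'E'
from h import *
s=arm.read_state();print(s["position"],s["ee_rot"],s["gripper_width"],s["contact_force"],s["clock"])
im=arm.get_image("wrist")[:,:,::-1].copy(); cv2.imwrite("pics/w3.png",im)
E
```

```text
[450.62522666 134.27222654 142.87212654] [-0.43362939  0.90105444  0.00168294  0.00797567] 59.7938716054429 [ 0.06134838  0.9039182  -1.23259884] 5.75
```

View pics/w3.png

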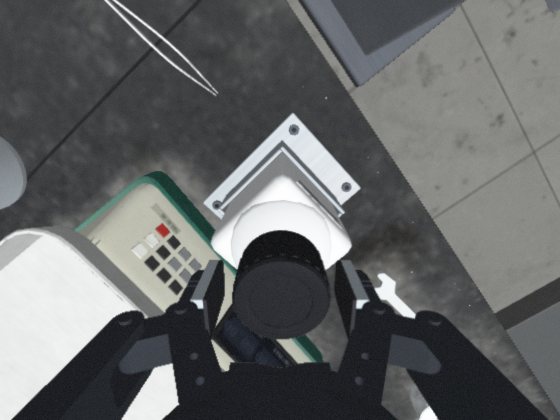

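Request:
arm_command(commands=[0,0.002,-0.002,0,0,0,0,0,0,0,0,0,0,0,0,0,0,0,0,0])

```text
clock: 6.3
position: [449.4, 136.0, 146.1]
ee_rot: [-0.434, 0.901, 0.002, 0.009]
contact_force: [0.6, 0.3, -0.2]
gripper_width: 59.7
```

Request:
arm_command(commands=[0,0,0,0,0,0,0,0,0,0,0,0,0,0,0,0,0,0,0,0], jaw=0.4)

```text
clock: 6.8
position: [450.1, 135.7, 146.4]
ee_rot: [-0.434, 0.901, 0.001, 0.01]
contact_force: [-0.1, -0.6, 0.6]
gripper_width: 44.3
```

```bash
python3 - <<'E'
from h import *
s=arm.read_state();print(s["position"],s["ee_rot"],s["gripper_width"],s["contact_force"],s["wrist_torque"],s["clock"])
im=arm.get_image("wrist")[:,:,::-1].copy(); cv2.imwrite("pics/w4.png",im)
E
```

```text
[450.14601208 135.72712181 146.38485855] [-0.43379898  0.90095506  0.00142839  0.00981766] 44.33998310307793 [-0.05035878 -0.59233788  0.57589216] [-0.22394353 -0.21090593 -0.02757245] 6.8
```

View pics/w4.png

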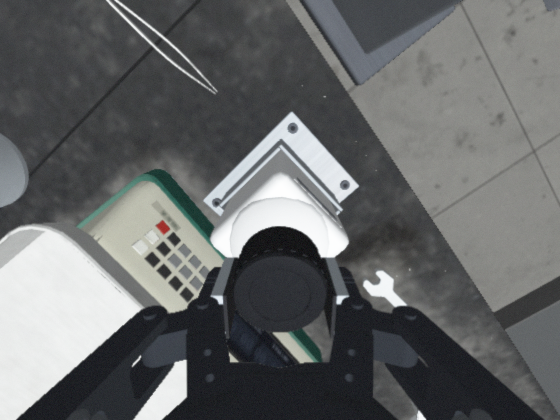

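Request:
arm_command(commands=[0,0,0,0,0,0,0.001,0,0,0,0.001,0,0,0,0.001,0,0,0,0,0], jaw=0)

```text
clock: 7.35
position: [450.3, 135.7, 146.1]
ee_rot: [-0.434, 0.901, 0.001, 0.01]
contact_force: [-2.0, -1.4, 4.8]
gripper_width: 44.7
```

Request:
arm_command(commands=[0,0,0.0015,0,0,0,0.0015,0,0,0,0.0015,0,0,0,0.0015,0,0,0,0.0015,0])

```text
clock: 7.85
position: [450.6, 135.8, 143.9]
ee_rot: [-0.435, 0.9, 0.0, 0.011]
contact_force: [-2.4, -1.4, 10.6]
gripper_width: 44.6
```

Request:
arm_command(commands=[0,0,0.0015,0,0,0,0.0015,0,0,0,0.0015,0,0,0,0.0015,0,0,0,0.0015,0])

```text
clock: 8.35
position: [451.0, 135.8, 143.4]
ee_rot: [-0.437, 0.9, -0.001, 0.012]
contact_force: [-4.4, -1.4, 10.8]
gripper_width: 44.8
```

Request:
arm_command(commands=[0.0003,0.0004,0.0019,0,0.0003,0.0004,0.002,-3,0.0003,0.0004,0.002,-4,0.0003,0.0004,0.002,-4,0.0003,0.0004,0.002,-4])

```text
clock: 8.85
position: [450.8, 136.3, 142.7]
ee_rot: [-0.556, 0.831, -0.004, 0.015]
contact_force: [-4.4, -1.3, 13.4]
gripper_width: 44.7
```

```bash
cat > st.py <<'E'
from h import *
s=arm.read_state();q=s["ee_rot"];x,y,z,w=q
print("yaw",(np.degrees(2*np.arctan2(y,x))%360).round(2),"tilt",[round(2*(x*z+y*w),4),round(2*(y*z-x*w),4)],"pos",s["position"].round(1),"F",s["contact_force"].round(1),"M",s["wrist_torque"].round(3),"j6",s["joints"][5].round(2),s["gripper_width"].round(1),s["clock"])
E
python3 st.py
```

```text
Traceback (most recent call last):
  File "st.py", line 3, in <module>
    print("yaw",(np.degrees(2*np.arctan2(y,x))%360).round(2),"tilt",[round(2*(x*z+y*w),4),round(2*(y*z-x*w),4)],"pos",s["position"].round(1),"F",s["contact_force"].round(1),"M",s["wrist_torque"].round(3),"j6",s["joints"][5].round(2),s["gripper_width"].round(1),s["clock"])
                                                                                                                                                                                                                                         ^^^^^^^^^^^^^^^^^^^^^^^^
AttributeError: 'float' object has no attribute 'round'
```

Request:
arm_command(commands=[0.0003,0.0007,0.0021,-4,0.0002,0.0007,0.0021,-4,0.0002,0.0007,0.0021,-4,0.0001,0.0007,0.0021,-4,0.0001,0.0007,0.0021,-4])

```text
clock: 9.35
position: [450.3, 136.5, 142.2]
ee_rot: [-0.699, 0.715, -0.011, 0.018]
contact_force: [-2.3, -1.8, 12.3]
gripper_width: 44.3
```

```bash
sed -i 's/s\["gripper_width"\].round(1)/round(s["gripper_width"],1)/' st.py; python3 st.py
```

```text
yaw 268.71 tilt [np.float64(0.0405), np.float64(0.01)] pos [450.3 136.5 142.2] F [-2.3 -1.8 12.3] M [-0.535  0.839 -0.02 ] j6 -0.69 44.3 9.35
```

Request:
arm_command(commands=[0,0.0003,0.0024,0,0,0.0005,0.0025,-2,0,0.0005,0.0025,-3,0,0.0005,0.0025,-3,0,0.0005,0.0025,-3])

```text
clock: 9.85
position: [451.2, 136.5, 141.2]
ee_rot: [0.768, -0.64, 0.016, -0.02]
contact_force: [-4.8, -1.4, 15.4]
gripper_width: 44.4
```

```bash
python3 st.py
```

```text
yaw 280.45 tilt [np.float64(0.05), np.float64(0.0096)] pos [451.2 136.5 141.2] F [-4.8 -1.4 15.4] M [-0.512  1.404 -0.113] j6 -0.49 44.4 9.85
```

Request:
arm_command(commands=[0,0.001,0.0024,-6,0,0.001,0.0024,-6,0.0001,0.001,0.0024,-6,0.0002,0.001,0.0024,-6,0.0003,0.0009,0.0024,-6])

```text
clock: 10.35
position: [450.6, 136.9, 141.2]
ee_rot: [0.913, -0.408, 0.025, -0.019]
contact_force: [-6.9, 0.8, 15.1]
gripper_width: 44.5
```

```bash
python3 st.py
```

```text
yaw 311.87 tilt [np.float64(0.0618), np.float64(0.0148)] pos [450.6 136.9 141.2] F [-6.9  0.8 15.1] M [ 0.171  1.78  -0.023] j6 0.05 44.5 10.35
```

Request:
arm_command(commands=[0,0,0,0,0,0,-0.001,0,0,0,-0.001,0,0,0,-0.001,0,0,0,-0.001,0])

```text
clock: 10.85
position: [448.3, 136.3, 148.3]
ee_rot: [0.913, -0.407, 0.025, -0.019]
contact_force: [0.4, -0.7, -1.9]
gripper_width: 44.4
```

```bash
python3 st.py
```

```text
yaw 312.01 tilt [np.float64(0.06), np.float64(0.0143)] pos [448.3 136.3 148.3] F [ 0.4 -0.7 -1.9] M [-0.183 -0.001  0.068] j6 0.05 44.4 10.85
```

Request:
arm_command(commands=[0,0,-0.001,0,0,0,-0.001,0,0,0,-0.001,0,0,0,-0.001,0,0,0,-0.0005,0])

```text
clock: 11.35
position: [447.5, 135.9, 151.7]
ee_rot: [0.913, -0.407, 0.024, -0.018]
contact_force: [0.1, -1.0, -0.8]
gripper_width: 44.7
```

```bash
python3 st.py; python3 - <<'E'
from h import *
cv2.imwrite("pics/w5.png",arm.get_image("wrist")[:,:,::-1])
E
```

```text
yaw 311.98 tilt [np.float64(0.0576), np.float64(0.0129)] pos [447.5 135.9 151.7] F [ 0.1 -1.  -0.8] M [-0.164  0.087 -0.001] j6 0.05 44.7 11.35
```

View pics/w5.png

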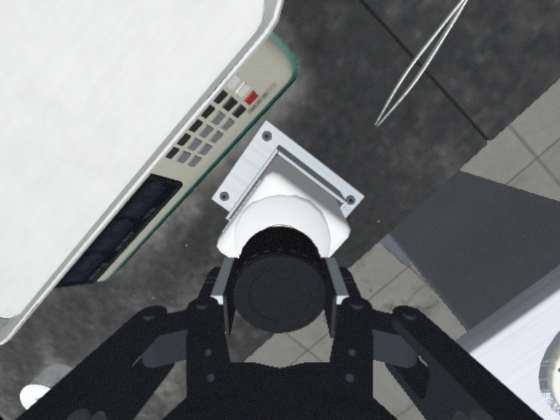

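Force at 5 mm of lift is only about -0.8 N, and a locked cap would show about -6 N, so the cap is free. I'll lift on carefully.

Request:
arm_command(commands=[0,0,-0.002,0,0,0,-0.002,0,0,0,-0.002,0,0,0,-0.002,0,0,0,-0.001,0])

```text
clock: 11.9
position: [447.1, 136.0, 161.6]
ee_rot: [0.913, -0.407, 0.024, -0.018]
contact_force: [-0.0, -0.1, -0.9]
gripper_width: 44.3
```

```bash
python3 st.py
```

```text
yaw 311.98 tilt [np.float64(0.058), np.float64(0.0135)] pos [447.1 136.  161.6] F [-0.  -0.1 -0.9] M [-0.039  0.121  0.03 ] j6 0.05 44.3 11.9
```

Request:
arm_command(commands=[0,0,-0.006,0,0,0,-0.01,0,0,0,-0.01,0,0,0,-0.01,0,0,0,-0.01,0])

```text
clock: 12.4
position: [443.9, 135.2, 211.0]
ee_rot: [0.913, -0.407, 0.024, -0.018]
contact_force: [0.6, -0.3, -1.3]
gripper_width: 44.5
```

```bash
python3 st.py; python3 - <<'E'
from h import *
cv2.imwrite("pics/w6.png",arm.get_image("wrist")[:,:,::-1])
im=arm.get_image("scene")
cv2.imwrite("pics/s6.png",cv2.resize(im[60:270,40:320,::-1],None,fx=2.8,fy=2.8,interpolation=3))
# tray fit
for c in ("top","scene"):
    im=arm.get_image(c)
    for r in arm.regions_of(c,"tray"):
        m=r["mask"].astype(np.uint8); cs=max(cv2.findContours(m,0,2)[0],key=cv2.contourArea)
        w=np.array([unproj(c,p[0],10)[:2] for p in cs],np.float32)
        print(c,r["confidence"],cv2.minAreaRect(w))
E
```

```text
yaw 311.99 tilt [np.float64(0.0573), np.float64(0.013)] pos [443.9 135.2 211. ] F [ 0.6 -0.3 -1.3] M [-0.012  0.093  0.045] j6 0.05 44.5 12.4
top 0.73 ((426.9950866699219, -711.6672973632812), (92.2906494140625, 77.08126831054688), 18.43587875366211)
top 0.7 ((452.0261535644531, -313.6547546386719), (131.66944885253906, 109.99199676513672), 11.670037269592285)
top 0.34 ((491.6488952636719, 195.41531372070312), (44.566871643066406, 20.726192474365234), 51.73342514038086)
scene 0.93 ((422.6763916015625, -714.4603881835938), (92.02830505371094, 74.16154479980469), 16.859045028686523)
scene 0.75 ((447.5776672363281, -314.43048095703125), (136.06036376953125, 111.5082015991211), 12.706841468811035)
```

View pics/w6.png

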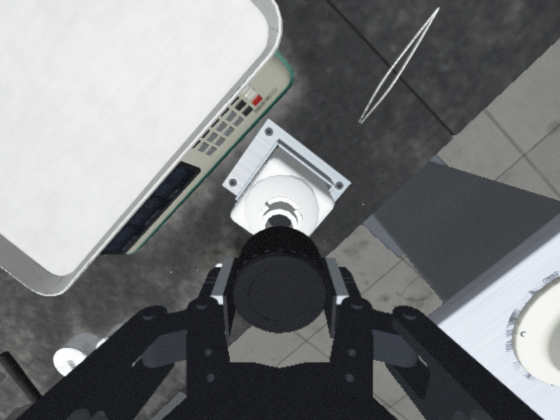

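View pics/s6.png

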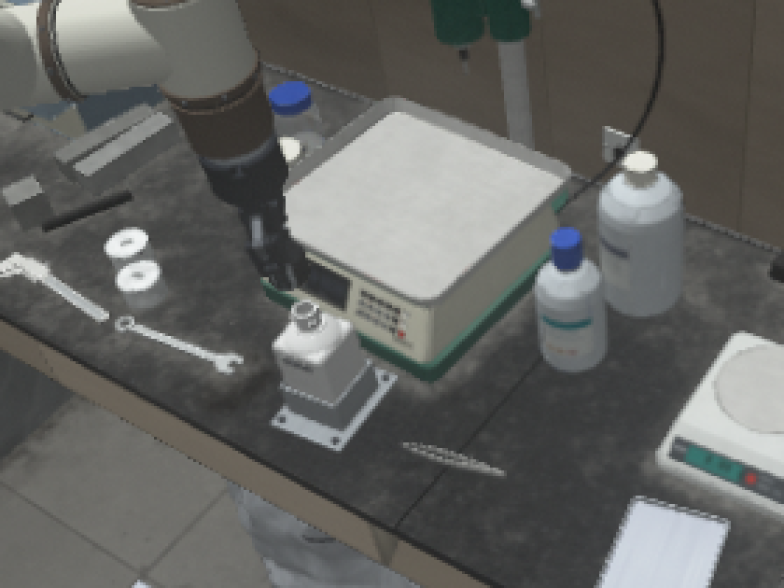

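The cap is off and the bottle sits seated with a bare neck, at (308,315) in the scene crop. The tray is at about (450,-314), and the 132 x 110 mm fit matches. I'll carry the cap over.

Request:
arm_command(commands=[0.015,0.013,0,0,0.028,0.025,0,0,0.028,0.025,0,0,0.028,0.025,0,0,0.028,0.025,0,0])

```text
clock: 13.2
position: [444.3, -37.0, 204.6]
ee_rot: [0.915, -0.402, 0.021, -0.015]
contact_force: [1.8, -0.2, -0.5]
gripper_width: 44.6
```

Request:
arm_command(commands=[0.028,0.025,-0.001,0,0.028,0.025,0,0,0.028,0.025,0,0,0.028,0.025,0,0,0.02,0.018,0,0])

```text
clock: 13.7
position: [444.0, -222.2, 200.8]
ee_rot: [0.915, -0.403, 0.018, -0.014]
contact_force: [-0.2, 0.3, -1.4]
gripper_width: 44.6
```

```bash
python3 st.py
```

```text
yaw 312.5 tilt [np.float64(0.045), np.float64(0.0107)] pos [ 444.  -222.2  200.8] F [-0.2  0.3 -1.4] M [ 0.016  0.076 -0.004] j6 0.9 44.6 13.7
```

Request:
arm_command(commands=[0.023,0.0215,0,0,0.023,0.0215,0,0,0.022,0.021,0,0,0,0,0.02,0,0,0,0.02,0])

```text
clock: 14.2
position: [443.8, -324.0, 157.0]
ee_rot: [0.914, -0.405, 0.018, -0.013]
contact_force: [0.1, -0.9, -1.3]
gripper_width: 44.8
```

Request:
arm_command(commands=[0,0,0.02,0,0,0,0.02,0,0,0,0.02,0,0,0,0.02,0,0,0,0.015,0])

```text
clock: 14.7
position: [445.3, -323.4, 53.8]
ee_rot: [0.913, -0.407, 0.014, -0.013]
contact_force: [0.4, 1.2, -0.0]
gripper_width: 44.6
```

```bash
python3 st.py; python3 - <<'E'
from h import *
cv2.imwrite("pics/w7.png",arm.get_image("wrist")[:,:,::-1])
im=arm.get_image("scene")
cv2.imwrite("pics/s7.png",cv2.resize(im[170:320,220:420,::-1],None,fx=3.8,fy=3.8,interpolation=3))
E
```

```text
yaw 312.0 tilt [np.float64(0.0359), np.float64(0.0121)] pos [ 445.3 -323.4   53.8] F [ 0.4  1.2 -0. ] M [-0.044  0.07   0.028] j6 1.11 44.6 14.7
```

View pics/w7.png

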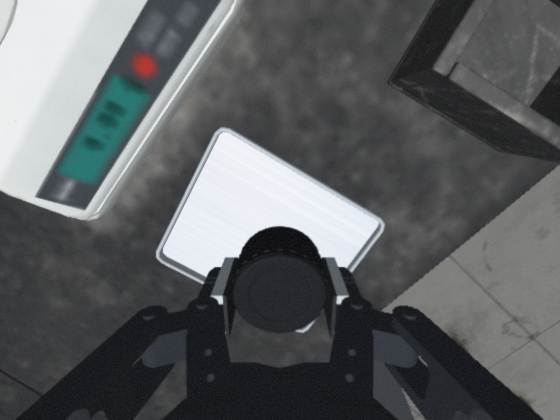

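View pics/s7.png

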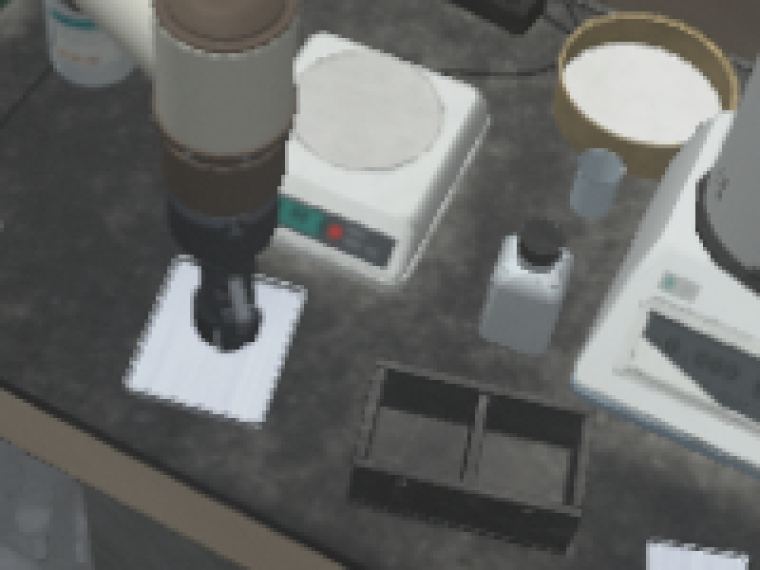

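Request:
arm_command(commands=[-0.0045,-0.008,0,0,0,0,0.01,0,0,0,0.01,0,0,0,0.008,0,0,0,0.004,0])

```text
clock: 15.3
position: [450.4, -313.5, 21.2]
ee_rot: [0.914, -0.406, 0.014, -0.013]
contact_force: [-0.2, -0.0, -1.3]
gripper_width: 45.0
```

```bash
python3 st.py
```

```text
yaw 312.05 tilt [np.float64(0.0367), np.float64(0.0116)] pos [ 450.4 -313.5   21.2] F [-0.2 -0.  -1.3] M [-0.062  0.088  0.009] j6 1.09 45.0 15.3
```

Request:
arm_command(commands=[0,0,0.003,0,0,0,0.003,0,0,0,0.002,0,0,0,0.001,0,0,0,0.001,0])

```text
clock: 15.8
position: [450.9, -313.7, 10.1]
ee_rot: [0.914, -0.406, 0.014, -0.013]
contact_force: [-0.7, -0.6, -0.8]
gripper_width: 44.3
```

```bash
python3 st.py
```

```text
yaw 312.04 tilt [np.float64(0.0366), np.float64(0.0115)] pos [ 450.9 -313.7   10.1] F [-0.7 -0.6 -0.8] M [ 0.028  0.022 -0.076] j6 1.09 44.3 15.8
```

Request:
arm_command(commands=[0,0,0.001,0,0,0,0.0007,0,0,0,0.0007,0,0,0,0.0005,0,0,0,0.0005,0])

```text
clock: 16.3
position: [451.1, -314.1, 8.9]
ee_rot: [0.914, -0.406, 0.015, -0.012]
contact_force: [-1.0, 0.6, 4.5]
gripper_width: 44.6
```

```bash
python3 st.py
```

```text
yaw 312.1 tilt [np.float64(0.0371), np.float64(0.0105)] pos [ 451.1 -314.1    8.9] F [-1.   0.6  4.5] M [ 0.219  0.642 -0.048] j6 1.09 44.6 16.3
```

Contact came at z = 8.9 mm with 4.5 N, as predicted. Releasing now.

Request:
arm_command(commands=[0,0,0,0,0,0,0,0,0,0,0,0,0,0,0,0,0,0,0,0], jaw=0.72)

```text
clock: 16.8
position: [451.9, -314.2, 7.8]
ee_rot: [0.914, -0.406, 0.016, -0.013]
contact_force: [-0.5, 0.1, -0.5]
gripper_width: 61.2
```

```bash
python3 st.py; python3 - <<'E'
from h import *
cv2.imwrite("pics/w8.png",arm.get_image("wrist")[:,:,::-1])
E
```

```text
yaw 312.07 tilt [np.float64(0.039), np.float64(0.0103)] pos [ 451.9 -314.2    7.8] F [-0.5  0.1 -0.5] M [-0.025  0.107  0.007] j6 1.09 61.2 16.8
```

View pics/w8.png

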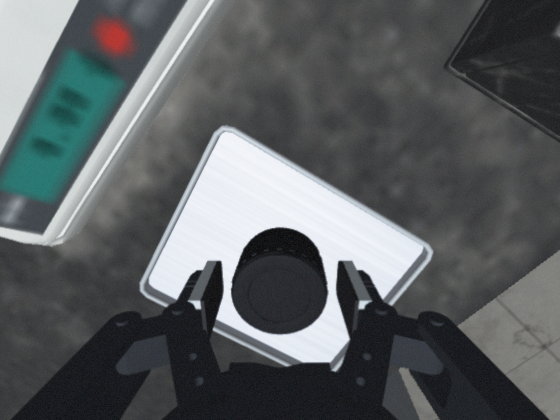

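Both fingers are clear of the cap, which stands at (280,290) inside the tray. I'll retreat.

Request:
arm_command(commands=[0,0,-0.005,0,0,0,-0.01,0,0,0,-0.02,0,0,0,-0.02,0,0,0,-0.02,0])

```text
clock: 17.35
position: [447.2, -314.3, 84.5]
ee_rot: [0.914, -0.406, 0.013, -0.012]
contact_force: [-0.2, -0.3, 0.7]
gripper_width: 61.7
```

Request:
arm_command(commands=[0,0,-0.03,0,0,0,-0.03,0,0,0,-0.03,0,-0.02,0.02,-0.02,0,0,0,0,0])

```text
clock: 17.85
position: [415.2, -315.0, 205.9]
ee_rot: [0.914, -0.406, 0.018, -0.012]
contact_force: [0.6, 0.4, 1.0]
gripper_width: 61.2
```

```bash
python3 st.py; python3 - <<'E'
from h import *
ci=arm.camera_info("wrist");T=np.array(ci["world_from_camera"])
cv2.imwrite("pics/w9.png",arm.get_image("wrist")[:,:,::-1])
for t in ("cap","cap_top","tray"):
    for r in arm.place_of("wrist",t): print(t,round(r["confidence"],2),(T@np.append(r["centre"],1))[:3].round(1))
im=arm.get_image("scene"); T=np.array(arm.camera_info("scene")["world_from_camera"])
for t in ("bottle","nest","mouth","flat_bottle"):
    for r in arm.place_of("scene",t): print(t,round(r["confidence"],2),(T@np.append(r["centre"],1))[:3].round(1))
cv2.imwrite("pics/s9.png",cv2.resize(im[120:300,110:400,::-1],None,fx=2.7,fy=2.7,interpolation=3))
E
```

```text
yaw 312.12 tilt [np.float64(0.0431), np.float64(0.0072)] pos [ 415.2 -315.   205.9] F [0.6 0.4 1. ] M [-0.027  0.069  0.05 ] j6 1.1 61.2 17.85
cap 0.76 [ 453.5 -313.3   -2.1]
cap_top 0.64 [ 452.3 -316.1   32.8]
bottle 0.87 [450.3 134.2   7.4]
nest 0.73 [441.6 134.7   3.1]
mouth 0.94 [447.6 136.2 159.7]
mouth 0.29 [ 584.  -511.8    3.2]
flat_bottle 0.59 [ 5.870e+02 -5.136e+02  2.000e-01]
```

View pics/w9.png

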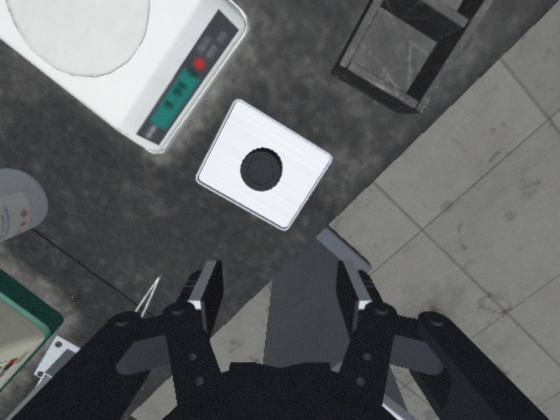

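View pics/s9.png

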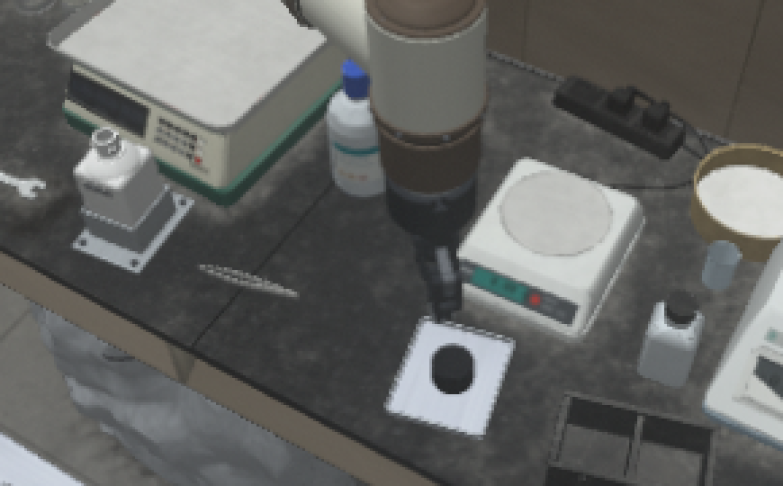

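The cap stands flat near the middle of the tray, at (262,169) in the wrist view. The bottle is upright in the nest with a bare neck, and the bystander bottle has not moved. I'll hand it in.

```bash
python3 -c "
from bench import arm
print(arm.job_done())"
```

```text
the job is handed in; nothing more can be done
None
```

The bottle is open and the job is handed in at about 18 s of the 58 s allowed. I pressed the cap, turned it about 80° anticlockwise, lifted it off and set it down in the larger tray. `job_done` gave no verdict.

**Pressing:** every force reading, each taken at the end of a five-row move, was 15.4 N or less. Force between those readings was not recorded, so I can't show that it never passed 22 N.

**Last checks:**
- **Cap:** it stands right way up and flat, about 2–3 mm from the tray's centre. Its top measured about 33 mm above the bench, where 35 mm is expected.
- **Bottle:** it is upright in the nest with a bare neck, within 1–2 mm of where it was measured before.
- **Bystander bottle:** it measured about 5 mm from its first reading, which is roughly the measuring error.
- **Robot:** the gripper is clear and touching nothing.

**Did not go cleanly:**
- **Weak press early on:** the press held only about 12–13 N for the first 37° of turning, below the recommended 14 N, so I raised it to about 15 N.
- **Turning torque:** it showed clearly only once (0.11 Nm), so I confirmed the cap was free by a slow test lift. That gave about -1 N, where a still-locked cap would have shown about -6 N.
- **Tool tilt:** the tool leaned up to 0.06 rad while pressing and was still leaning about 0.04 rad when I released the cap. The cap looked flat afterwards, but I did not measure its tilt.

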